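Dip the slip tank

TASK

Check how full the slip tank is: take the red dust cap off the dip tube and set it in the drip tray, then take the gauge out of the tool rack and lower it down the dip tube until its collar stops on the tube's mouth. Draw it right out again and finish holding it level for reading, still, with its tip above the drip tray and at least 10 cm over the bench; keep hold of it at the end, the gauge touching nothing but your gripper, and leave the other things on the bench where they are.

Things in the scene. Friction and masses are not known exactly. Their poses are not given: they have to be found in the camera images.
- tank: Bench slip tank, fixed: stainless box, lid 276 x 376 mm, lid top 100 mm above the bench. Blue agitator motor (top at 212 mm) on the lid at x 30, y 85 mm; upright steel dip tube at x -60, y -125 mm of the tank's frame. Origin: centre of the underside, on the bench; z up, y along the long side towards the motor.
- dip_mouth (a point): Centre of the open mouth of the tank's dip tube, at the level of its rim, 135 mm above the bench and 35 mm above the lid. Bore 16 mm, outside diameter 24 mm, vertical, open all the way down. z up.
- cap: Loose red plastic dust cap, hollow, 38 mm across and 36 mm tall, 20-42 g, that sits over the dip tube (skirt 28 mm deep, inside diameter 29 mm; it lifts straight off). Origin: centre of its lower rim; z up through its closed top.
- rack: Wooden tool rack, fixed, 95 x 130 mm, top board 125 mm above the bench. Origin: centre of its underside; z up. The gauge hangs by its collar in the 16 mm hole in the middle of the top board; small tools fixed in the board's corners, 43 mm from the hole, stand 15 mm above it.
- gauge: Dip gauge, loose, 80-145 g: steel rod 9 mm thick below a brass collar 28 mm across, then a round wooden handle 22 mm thick. Origin: centre of the collar's underside, the face that stops. z runs tip to handle: tip -105 mm, collar 0 to 8, thin ferrule to 20, handle 20 to 100 mm; balances at about -12 mm. Starts upright in the rack, handle up. Gripped 45 degrees to the rod, it can be held upright and level.
- gauge_tip (a point): The lower tip of the gauge, on its axis, 105 mm below the collar's underside. z as for the gauge (from tip to handle).
- tray: White enamel drip tray with blue rim, fixed, 150 mm (its x) by 170 mm (its y) outside, walls 3 mm thick and 18 mm high, floor 3 mm thick. Origin: centre of the underside, on the bench; z up.
- vase: Bystander: bisque vase, 100 mm across, 145 mm tall. Origin: centre of its foot.
- glaze_jar: Bystander: amber jar with white lid, 66 mm across, 90 mm tall. Origin: centre of its foot.
- test_cup: Bystander: brown clay cup, 68 mm across, 65 mm tall. Origin: centre of its foot.
- bowl: Bystander: blue bowl, 120 mm across, 50 mm tall. Origin: centre of its foot.
- brush: Bystander: flat brush lying on the bench, 160 mm long, 20 mm thick, wooden handle. Origin: its middle, on the bench; x from handle to bristles.
There are look-alikes about, which are no part of the job. There is more than one size of the cap; the job needs the smaller.

How it is judged:
By the outcome, as a careful person would: the job done as asked, in the order asked, and still so for the second after the job is handed in, while the arm keeps its last pose, push and grip.
It also fails if it takes over 72 s, if anything falls off the work surface, if the arm or the gripper's body presses on something with over 40 N, if the wrist force passes 120 N, or if a joint passes its speed limit or range.

ROBOT

A 6-joint arm with a two-finger parallel gripper is mounted at the origin on the work surface. World frame = base frame: x ahead of the robot, y to its left, z up, the work surface at z = 0. Lengths are in m, angles in rad, forces in N, time in s.
With the tool pointing down it reaches from about 0.325 to 0.9 m from the base axis. Payload 6.1 kg.
Tool frame: the origin (TCP) lies on the centre line of the jaws, within the pads' length; the fingertips stand 22 mm ahead of it and the grasp point (between the pads) lies 3 mm ahead of it (ctrl.tip_reach is the distance from the TCP to the fingertips, in m); z points along the fingers, y is the line along which they close (so a half turn about z gives the same grasp; the last joint's range is limited). The gripper opens to 87 mm and grips with 3 to 60 N. Pads are 19 mm wide; open, the fingers measure 117 mm over their backs; the gripper's body (75 mm by 190 mm) begins 51 mm behind the grasp point.
Start: joints at [-1.314, 0.22, 1.526, -0, 1.395, -0.126], TCP at [0.233, -0.58, 0.245] pointing down, gripper open.
Joint ranges: [-2.98, 2.98], [-0.91, 2.08], [0.09, 2.57], [-1.24, 4.39], [0.2, 2.65], [-2.68, 2.68]. Speed limits (rad/s): [2.57, 2.57, 3.01, 3.14, 3.14, 3.14].

INTERFACE

Orientations are given as a unit quaternion [x, y, z, w].
In Python, from station import ctrl, optics, outline_of, pinpoint gives the robot as it stands.
- The arm moves only by the tool play_rows, never from a script. Its argument "motion" is text: rows parted by semicolons, each of 6 numbers parted by spaces: the shift along the tool's x, y, z each as a share of 5 cm, from -1 to 1, then the turn, a rotation vector about the tool's x, y, z each as a share of 45 degrees, from -1 to 1. A call has 1 to 20 rows; each row shifts and turns the commanded pose from where the row before left it, along the tool's axes as they then stand; what a row does not reach is not made up. A row lasts 1/8 s, in which the tool goes at most 62.5 mm and 10.7 degrees, less where a joint would pass 70% of its speed; a pose out of reach is approached as far as the arm can. A call with a number of a shift or a turn outside -1 to 1 is refused whole. A call with a gripper value outside its range is refused whole. "gripper" is the finger opening in mm, from 0 to 87, set as the call begins (left out, the last holds). The fingers move at their own pace and stop on an object; the grip force is fixed at half the most. Time passes only in rows, so rows that do not move let the fingers close. It gives the time, the measured TCP pose, the force, the opening and the grip force at its end, in the units of the state.
- ctrl.observe(): the state, without advancing time (a new reading comes with each control period).
- optics.snapshot(name): name is "side" or "top" or "wrist"; returns (picture, depth): 420x560x3 uint8, red, green, blue; 420x560 float32, m along the optical axis (not along the pixel's ray), 0 where there is no reading.
- optics.get_calibration(name): a dict with "mtx" (3x3 intrinsics, pixels), "R" (3x3) and "t" (3): a world point X has camera coordinates R X + t; the wrist camera has in their place "mount" (4x4, takes a point from camera to tool coordinates, whose origin is the TCP and whose axes are the flange's). Camera axes: x right, y down, z forward; pixel columns grow to the right and rows downward; lengths in m; the calibration is good to about 2 mm. A picture is of the moment at which its call begins: read the wrist's pose just before it. get_calibration takes no time and is no camera call.
- ctrl.close_job(): hands the job in; it is judged then, once.
Trained networks look in the newest picture that a camera, given by its name, has taken for a name from the list of things; names that differ only in an ending like _2 or _b are one class to them, and where a whole thing is asked for, a point or a joint stands for the part that bears it (a point fixed in the world has none). Each returns a list of dicts, best first, with "confidence" (0 to 1); they miss things now and then, are a little off and sometimes report something else, mostly with a low value. They report only what shows in the picture. A call takes as long as a camera call. They do not tell look-alikes from the thing itself.
- outline_of(camera, label): "region" (420x560 bool, what is visible of it).
- pinpoint(camera, label): "position" ([x, y, z] in m, in world coordinates, good to about 4 mm: a listed point, or the origin of a listed thing).
The state is a dict: "time_s": time; "qpos": joint angles; "joint_velocities": joint speeds; "effort": joint torques, N m; "eef_pos": TCP position; "tool_rot": TCP orientation; "wrist_force": force on the tool from outside, world axes, zero at the start; "wrist_torque": the same for the moment, N m; "gripper_width": opening from 0.0 (shut) to 1.0 (fully open); "gripper_force": force on a finger pad.
Only numpy, scipy, OpenCV 4.12 (cv2) and the standard library are available. Lean on these libraries where they do the work, as an engineer would, in place of code of your own. Each camera call takes 0.05 s, during which the arm holds its last target. There are 200 camera calls.

## Working session

There is one attempt and no reset: what is moved stays moved. The work goes in short steps, Python scripts to look and compute and a tool call to move; the robot and the scene stay as the last step left them, time stands still between calls to the robot, and variables do not carry over. Pictures are saved under pics/ and viewed, at most 10 in all, crops included, and the job is handed in when it is done.

Besides the shell and the picture viewer there is one more tool, called after "Emit:" as name(argument=value, ...), one argument or row to a line, values as JSON. play_rows: Moves the arm, as the interface text tells. Its arguments: {"type":"object","properties":{"motion":{"type":"string"},"gripper":{"type":"number"}},"required":["motion"]}

```bash
mkdir -p pics
cat > h.py <<'E'
import numpy as np, cv2
from station import ctrl, optics, outline_of, pinpoint
from scipy.spatial.transform import Rotation as Ro
np.set_printoptions(precision=4,suppress=True)
def snap(n,f=None):
    p,d=optics.snapshot(n)
    if f: cv2.imwrite('pics/'+f,p[:,:,::-1])
    return p,d
E
python3 - <<'E'
from h import *
s=ctrl.observe(); print(s['time_s'],s['eef_pos'],s['tool_rot'],s['wrist_force'])
P=[]
for c in ('side','top'):
    p,d=snap(c); P.append(p)
    cv2.imwrite(f'pics/{c}0.png',cv2.resize(p[:,:,::-1],(800,600)))
    for l in ['tank','dip_mouth','cap','rack','gauge','gauge_tip','tray','vase','glaze_jar','test_cup','bowl','brush']:
        print(c,l,[(round(r['confidence'],2),np.round(r['position'],3).tolist()) for r in pinpoint(c,l)][:4])
E
```

```text
0.0 [ 0.2333 -0.5792  0.2434] [ 0.9817  0.1902 -0.0001 -0.001 ] [ 0.55    0.4299 -0.6116]
side tank [(0.89, [0.537, 0.278, 0.001])]
side dip_mouth [(0.73, [0.461, 0.166, 0.134]), (0.51, [0.728, -0.266, -0.002])]
side cap [(0.98, [0.314, 0.149, 0.003])]
side rack [(0.69, [0.432, -0.001, 0.005]), (0.59, [0.547, -0.396, 0.002])]
side gauge [(0.61, [0.545, -0.398, 0.123])]
side gauge_tip [(0.28, [0.477, -0.161, -0.0])]
side tray [(0.74, [0.476, -0.157, 0.0])]
side vase [(0.96, [0.764, -0.135, 0.003]), (0.16, [0.695, -0.047, 0.001])]
side glaze_jar [(0.68, [0.698, -0.05, 0.0])]
side test_cup [(0.67, [0.432, 0.004, 0.004])]
side bowl [(0.93, [0.728, -0.264, -0.004])]
side brush [(0.91, [0.642, -0.153, 0.001])]
top tank [(0.91, [0.539, 0.28, 0.001])]
top dip_mouth [(0.7, [0.461, 0.164, 0.136])]
top cap [(0.82, [0.463, 0.168, 0.106]), (0.63, [0.318, 0.146, 0.001]), (0.36, [0.764, -0.141, 0.001])]
top rack [(0.95, [0.549, -0.399, 0.005])]
top gauge [(0.57, [0.548, -0.397, 0.125])]
top gauge_tip []
top tray [(0.93, [0.48, -0.155, 0.003])]
top vase [(0.9, [0.764, -0.137, 0.002])]
top glaze_jar [(0.9, [0.7, -0.046, -0.0]), (0.63, [0.462, 0.163, 0.134]), (0.36, [0.548, -0.394, 0.125])]
top test_cup [(0.73, [0.432, 0.002, -0.001])]
top bowl [(0.68, [0.729, -0.266, -0.002])]
top brush [(0.71, [0.644, -0.152, -0.003])]
```

View pics/side0.png

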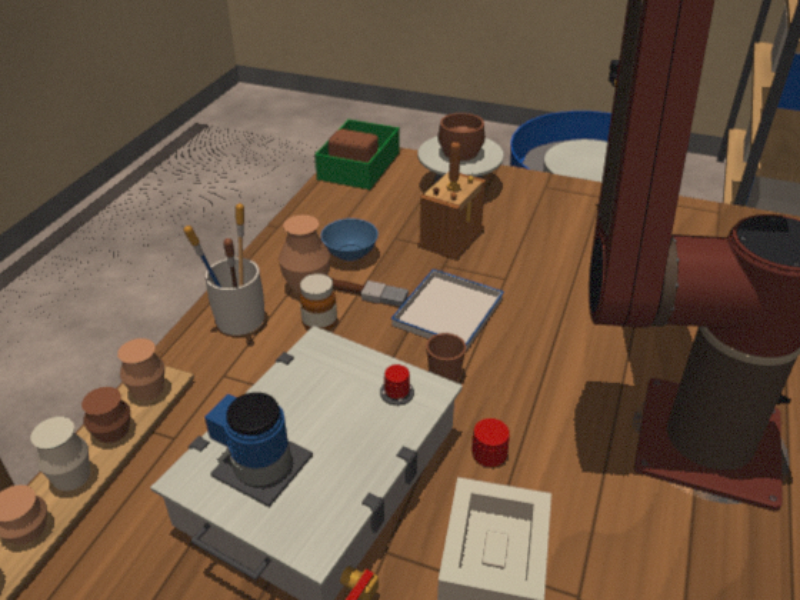

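View pics/top0.png

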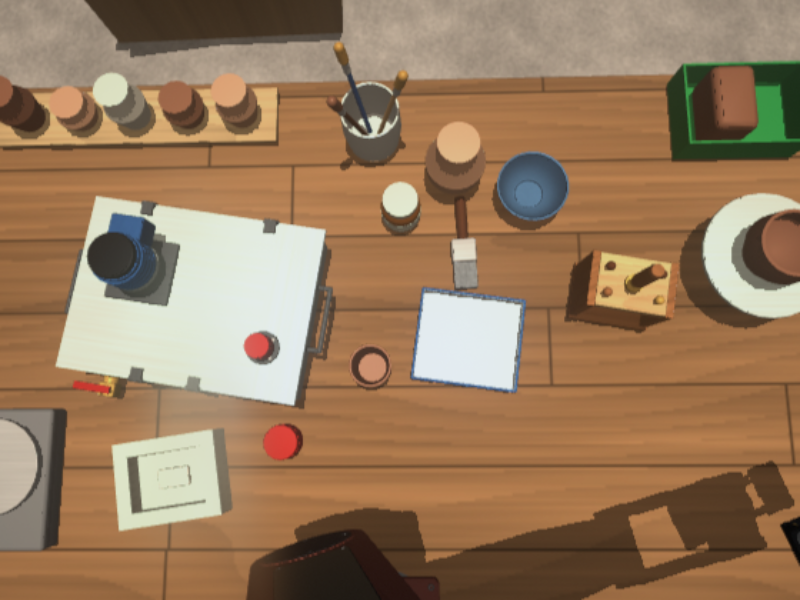

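The side view (side0, scaled to 800x600) shows the small red cap on the dip tube at about (397,382). The larger look-alike is on the bench at (490,442), the gauge is in the rack at (455,170), and the tray is at (447,307). The top view agrees: cap (259,346), rack (635,280), tray (468,340). I'm setting out for the point above the tube.

Emit:
play_rows(
  motion="0.61 -0.755 0 0 0 0;0.61 -0.755 0 0 0 0;0.61 -0.755 0 0 0 0;0.61 -0.755 0 0 0 0;0.61 -0.755 0 0 0 0;0.61 -0.755 0 0 0 0;0.61 -0.755 0 0 0 0;0.61 -0.755 0 0 0 0;0.61 -0.755 0 0 0 0;0.61 -0.755 0 0 0 0;0.61 -0.755 0 0 0 0;0.61 -0.755 0 0 0 0;0.61 -0.755 0 0 0 0;0.61 -0.755 0 0 0 0;0.61 -0.755 0 0 0 0;0.61 -0.755 0 0 0 0;0 0 0 0 0 0;0 0 0 0 0 0",
  gripper=87,
)

```text
time_s: 3.55
eef_pos: [0.4602, 0.1626, 0.2443]
tool_rot: [0.982, 0.191, -0.0, 0.0]
wrist_force: [-0.1, -0.5, 0.1]
gripper_width: 0.998
gripper_force: 0.0
```

```bash
cat >> h.py <<'E'
def pose():
    s=ctrl.observe(); return np.array(s['eef_pos']),Ro.from_quat(s['tool_rot']),s
def shift(target,back=0.0):
    """tool-frame shift (units of 5 cm) bringing the grasp point (3 mm ahead of TCP) to target"""
    p,R,s=pose(); return R.inv().apply(np.array(target)-(p+R.apply([0,0,.003])))/.05
def cam_pts(cam,mask=None):
    """snapshot -> picture, world points (HxWx3), depth"""
    p,R,s=pose(); pic,d=optics.snapshot(cam); c=optics.get_calibration(cam); K=np.array(c['mtx'])
    v,u=np.indices(d.shape); X=np.stack([(u-K[0,2])/K[0,0]*d,(v-K[1,2])/K[1,1]*d,d],-1)
    if cam=='wrist':
        M=np.array(c['mount']); X=X@M[:3,:3].T+M[:3,3]; X=R.apply(X.reshape(-1,3)).reshape(X.shape)+p
    else: X=(X-np.array(c['t']))@np.array(c['R'])
    return pic,X,d
def red_top(pic,X,zlo,zhi):
    r=pic.astype(int); m=(r[...,0]>110)&(r[...,1]<70)&(r[...,2]<70)&(X[...,2]>zlo)&(X[...,2]<zhi)
    return X[m]
E
python3 - <<'E'
from h import *
p,R,s=pose(); print(p,R.as_matrix(),s['qpos'])
for c in ('wrist','top'):
    pic,X,d=cam_pts(c)
    if c=='wrist': cv2.imwrite('pics/w1.png',pic[:,:,::-1])
    q=red_top(pic,X,.135,.16)
    q=q[np.hypot(*(q[:,:2]-[.461,.165]).T)<.04]
    if len(q):
        e=cv2.minEnclosingCircle(q[:,:2].astype(np.float32)); print(c,len(q),e,np.median(q[:,2]))
    for l in ('cap','dip_mouth'): print(c,l,[(round(r['confidence'],2),np.round(r['position'],4).tolist()) for r in pinpoint(c,l)][:3])
print(shift([.462,.165,.130]))
E
```

```text
[0.4602 0.1626 0.2443] [[ 0.9273  0.3743 -0.0006]
 [ 0.3743 -0.9273 -0.0006]
 [-0.0008  0.0003 -1.    ]] [ 0.1782 -0.1117  1.8729 -0.0005  1.381   1.3655]
wrist cap [(0.55, [0.4585, 0.1626, 0.1082])]
wrist dip_mouth []
top 1 ((0.45234230160713196, 0.15789921581745148), 9.999999747378752e-05) 0.14202008642455644
top cap [(0.74, [0.3157, 0.1466, -0.0018]), (0.6, [0.4606, 0.1638, 0.1083])]
top dip_mouth [(0.64, [0.4577, 0.1656, 0.1339])]
[ 0.0483 -0.0463  2.2346]
```

View pics/w1.png

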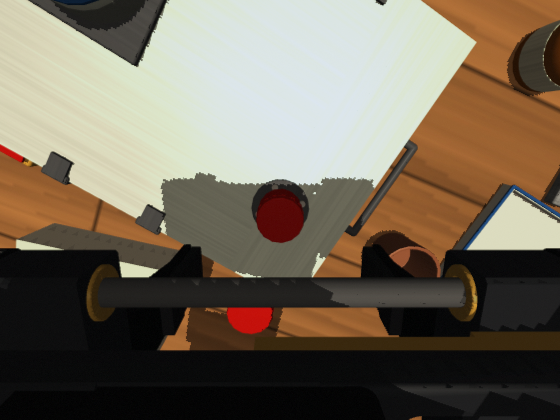

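The wrist view shows the cap at (279,215), centred between the jaws. I'll descend, grip and lift.

Emit:
play_rows(
  motion="0 0 0.6 0 0 0;0 0 0.6 0 0 0;0 0 0.5 0 0 0;0 0 0.35 0 0 0;0 0 0.18 0 0 0;0 0 0 0 0 0",
)

```text
time_s: 4.6
eef_pos: [0.4605, 0.1627, 0.1329]
tool_rot: [0.982, 0.19, -0.0, -0.0]
wrist_force: [0.2, -0.6, 0.0]
gripper_width: 0.999
gripper_force: 0.0
```

Emit:
play_rows(
  motion="0 0 0 0 0 0;0 0 0 0 0 0;0 0 0 0 0 0;0 0 0 0 0 0;0 0 0 0 0 0;0 0 0 0 0 0",
  gripper=20,
)

```text
time_s: 5.35
eef_pos: [0.4605, 0.1628, 0.1331]
tool_rot: [0.982, 0.19, -0.0, -0.0]
wrist_force: [-0.5, 0.8, 0.3]
gripper_width: 0.434
gripper_force: 30.0
```

Emit:
play_rows(
  motion="0 0 -0.2 0 0 0;0 0 -0.4 0 0 0;0 0 -0.6 0 0 0;0 0 -0.6 0 0 0;0 0 -0.6 0 0 0;-0.258 0.755 0 0 0 0;-0.258 0.755 0 0 0 0;-0.258 0.755 0 0 0 0;-0.258 0.755 0 0 0 0;-0.258 0.755 0 0 0 0;-0.258 0.755 0 0 0 0;-0.258 0.755 0 0 0 0;-0.258 0.755 0 0 0 0;0 0 0 0 0 0;0 0 0 0 0 0",
)

```text
time_s: 7.22
eef_pos: [0.4775, -0.1556, 0.2534]
tool_rot: [0.982, 0.19, 0.0, -0.0]
wrist_force: [0.7, 0.6, 0.2]
gripper_width: 0.43
gripper_force: 30.0
```

Run:
```python
from h import *
p,R,s=pose(); print(p,s['gripper_width'],s['gripper_force'])
for c in ('top','side'):
    pic,X,d=cam_pts(c)
    z=X[...,2]; r=np.hypot(X[...,0]-.461,X[...,1]-.165)
    q=X[(r<.03)&(z>.12)&(z<.145)]; print(c,len(q), q.mean(0) if len(q) else 0, cv2.minEnclosingCircle(q[:,:2].astype(np.float32)) if len(q) else 0)
    if c=='top':
        K=optics.get_calibration(c); uv=K['mtx']@(np.array(K['R'])@[.461,.165,.135]+K['t']); u,v=(uv[:2]/uv[2]).astype(int)
        cv2.imwrite('pics/t2.png',cv2.resize(pic[v-40:v+40,u-50:u+50,::-1],None,fx=6,fy=6,interpolation=cv2.INTER_CUBIC)); print(u,v)
    for l in ('dip_mouth','gauge','tray'): print(c,l,[(round(r['confidence'],2),np.round(r['position'],4).tolist()) for r in pinpoint(c,l)][:3])
print(shift([.478,-.156,.029]))
```

```text
[ 0.4775 -0.1556  0.2534] 0.42985186034464856 29.999840097298147
top 86 [0.4603 0.1636 0.133 ] ((0.46050891280174255, 0.16415230929851532), 0.011833752505481243)
179 241
top dip_mouth [(0.71, [0.4572, 0.1669, 0.1379]), (0.16, [0.5389, 0.2785, 0.0017])]
top gauge [(0.57, [0.5473, -0.3958, 0.122])]
top tray [(0.72, [0.4787, -0.1567, 0.007]), (0.65, [0.431, 0.0032, -0.0029])]
side 112 [0.4596 0.1688 0.129 ] ((0.45922359824180603, 0.16741816699504852), 0.013319351710379124)
side dip_mouth [(0.8, [0.4618, 0.1666, 0.1369])]
side gauge []
side tray [(0.81, [0.4766, -0.1584, 0.0014]), (0.3, [0.4328, 0.0018, 0.0006])]
[0.0011 0.0138 4.4222]
```

View pics/t2.png

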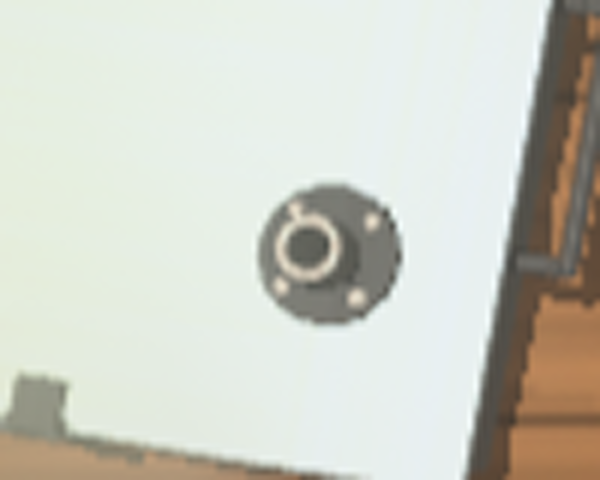

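The tube is open: its ring shows at (308,247) in the crop and fits at (0.4605, 0.164). Next I lower the cap into the tray and release it.

Emit:
play_rows(
  motion="0 0 0.8 0 0 0;0 0 0.8 0 0 0;0 0 0.8 0 0 0;0 0 0.8 0 0 0;0 0 0.7 0 0 0;0 0 0.35 0 0 0;0 0 0.2 0 0 0;0 0 0 0 0 0;0 0 0 0 0 0",
)

```text
time_s: 8.75
eef_pos: [0.4786, -0.1564, 0.0318]
tool_rot: [0.982, 0.19, 0.001, 0.001]
wrist_force: [0.1, 0.4, -0.4]
gripper_width: 0.429
gripper_force: 30.0
```

Emit:
play_rows(
  motion="0 0 0 0 0 0;0 0 0 0 0 0;0 0 0 0 0 0;0 0 0 0 0 0;0 0 -0.3 0 0 0;0 0 -0.6 0 0 0;0 0 -0.9 0 0 0;0 0 -0.9 0 0 0;0 0 -0.9 0 0 0;0 0 -0.9 0 0 0;0 0 0 0 0 0",
  gripper=65,
)

```text
time_s: 10.12
eef_pos: [0.4799, -0.157, 0.2614]
tool_rot: [0.982, 0.19, 0.004, 0.003]
wrist_force: [0.5, -0.2, 0.1]
gripper_width: 0.749
gripper_force: 0.0
```

Emit:
play_rows(
  motion="0 0 0 0 0 0.205;0 0 0 0 0 0.205;0 0 0 0 0 0.205;0 0 0 0 0 0.205;0 0 0 0 0 0.205;0 0 0 0 0 0.205;0 0 0 0 0 0.205;0 0 0 0 0.2 0;0 0 0 0 0.2 0;0 0 0 0 0.2 0;0 0 0 0 0.2 0;0 0 0 0 0.2 0;0 0 0 0 0 0;0 0 0 0 0 0",
  gripper=87,
)

```text
time_s: 11.88
eef_pos: [0.4781, -0.156, 0.2566]
tool_rot: [0.861, -0.336, 0.356, 0.139]
wrist_force: [-0.4, -0.9, -0.5]
gripper_width: 1.002
gripper_force: 0.0
```

Run:
```python
from h import *
p,R,s=pose(); print(p,R.as_matrix(),s['qpos'])
for c in ('top','side'):
    pic,X,d=cam_pts(c)
    r=np.hypot(X[...,0]-.547,X[...,1]+.397); z=X[...,2]
    for a,b in ((.15,.17),(.17,.19),(.19,.21),(.21,.24)):
        q=X[(r<.03)&(z>a)&(z<b)]; print(c,len(q), np.median(q,0) if len(q) else 0, q.min(0) if len(q) else 0,q.max(0) if len(q) else 0)
    if c=='top':
        q=X[(np.hypot(X[...,0]-.4785,X[...,1]+.1565)<.03)&(z>.025)&(z<.06)]; print('cap',len(q),q.mean(0) if len(q) else 0)
    cv2.imwrite(f'pics/{c}3.png',pic[:,:,::-1])
t=R.apply([0,0,1]); print(t, shift(np.array([.547,-.397,.175])-.12*t))
```

```text
[ 0.4781 -0.156   0.2566] [[ 0.5206 -0.6774  0.5197]
 [-0.4798 -0.7356 -0.4781]
 [ 0.7062 -0.0004 -0.708 ]] [-0.2637 -0.5644  2.364  -0.5372  0.6909  2.3549]
top 36 [ 0.544  -0.386   0.1598] [ 0.5385 -0.3968  0.1505] [ 0.5594 -0.3828  0.1698]
top 41 [ 0.5441 -0.3859  0.18  ] [ 0.5381 -0.3962  0.1707] [ 0.5575 -0.3833  0.1894]
top 44 [ 0.5451 -0.3858  0.2008] [ 0.5378 -0.3964  0.19  ] [ 0.5587 -0.3835  0.21  ]
top 119 [ 0.5472 -0.3914  0.225 ] [ 0.5379 -0.4016  0.2102] [ 0.5595 -0.3835  0.229 ]
cap 71 [ 0.4848 -0.159   0.04  ]
side 1 [ 0.5579 -0.3897  0.1673] [ 0.5579 -0.3897  0.1673] [ 0.5579 -0.3897  0.1673]
side 18 [ 0.5533 -0.3839  0.1842] [ 0.5465 -0.3902  0.1714] [ 0.5588 -0.3754  0.1896]
side 20 [ 0.5537 -0.3843  0.2005] [ 0.5488 -0.3901  0.1918] [ 0.5594 -0.3769  0.2075]
side 47 [ 0.5466 -0.3857  0.2185] [ 0.538  -0.4035  0.2102] [ 0.5576 -0.3773  0.2259]
[ 0.5197 -0.4781 -0.708 ] [1.8548 2.6082 1.72  ]
```

Emit:
play_rows(
  motion="0.367 0.51 0.34 0 0 0;0.367 0.51 0.34 0 0 0;0.367 0.51 0.34 0 0 0;0.367 0.51 0.34 0 0 0;0.367 0.51 0.34 0 0 0;0 0 0 0 0 0;0 0 0 0 0 0",
)

```text
time_s: 12.85
eef_pos: [0.4831, -0.335, 0.2604]
tool_rot: [0.861, -0.337, 0.356, 0.139]
wrist_force: [0.2, 0.4, 0.2]
gripper_width: 0.999
gripper_force: 0.0
```

Run:
```python
from h import *
p,R,s=pose(); print(p,R.as_matrix()[:,2],s['qpos'])
pic,X,d=cam_pts('wrist'); cv2.imwrite('pics/w3.png',pic[:,:,::-1])
T=R.inv().apply((X-p).reshape(-1,3)).reshape(X.shape)
z=X[...,2]; r=np.hypot(X[...,0]-.548,X[...,1]+.394)
m=(r<.025)&(z>.15)&(z<.215)&(d>0); q=X[m]; print(m.sum())
if m.sum(): print(q.min(0),q.max(0),'tool y',T[m][:,1].min(),T[m][:,1].max())
A=np.c_[2*q[:,:2],np.ones(len(q))]; s_=np.linalg.lstsq(A,(q[:,:2]**2).sum(1),rcond=None)[0]; print('circle',s_[:2],np.sqrt(s_[2]+s_[:2]@s_[:2]))
print(shift([.548,-.394,.175]))
```

```text
[ 0.4831 -0.335   0.2604] [ 0.5192 -0.479  -0.7078] [-0.7373 -0.3838  2.2417 -0.0116  0.4993  1.5869]
1005
[ 0.5378 -0.404   0.1505] [ 0.5564 -0.3843  0.215 ] tool y -0.011019682727246039 0.010904709673708008
circle [ 0.5489 -0.3956] 0.010651891600629411
[0.0404 0.002  2.3924]
```

View pics/w3.png

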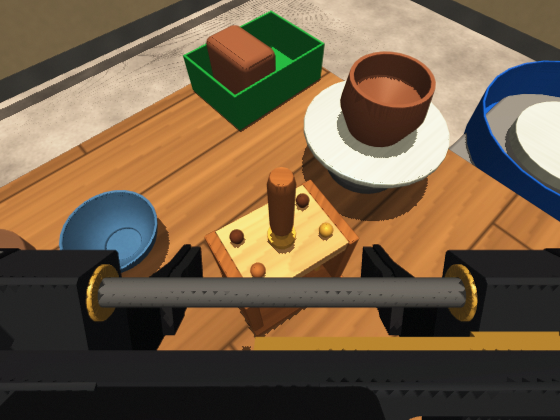

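The wrist view shows the handle upright at (281,205), midway between the jaws, with the collar at (282,240). I'll advance along the tool axis and grip.

Emit:
play_rows(
  motion="0.02 0 0.6 0 0 0;0.02 0 0.6 0 0 0;0 0 0.6 0 0 0;0 0 0.4 0 0 0;0 0 0.22 0 0 0;0 0 0 0 0 0",
)

```text
time_s: 13.65
eef_pos: [0.5474, -0.3925, 0.1756]
tool_rot: [0.861, -0.336, 0.356, 0.139]
wrist_force: [0.1, -0.4, 0.6]
gripper_width: 1.004
gripper_force: 0.0
```

Emit:
play_rows(
  motion="0 0 0 0 0 0;0 0 0 0 0 0;0 0 0 0 0 0;0 0 0 0 0 0;0 0 0 0 0 0;0 0 0 0 0 0;0 0 0 0 0 0;0 0 0 0 0 0",
  gripper=5,
)

```text
time_s: 14.65
eef_pos: [0.5471, -0.3933, 0.1761]
tool_rot: [0.861, -0.336, 0.356, 0.139]
wrist_force: [-0.5, -0.0, 0.1]
gripper_width: 0.242
gripper_force: 30.0
```

Emit:
play_rows(
  motion="0.1 0 -0.1 0 0 0;0.2 0 -0.2 0 0 0;0.354 0 -0.354 0 0 0;0.354 0 -0.354 0 0 0;0.354 0 -0.354 0 0 0;0.354 0 -0.354 0 0 0;0.354 0 -0.354 0 0 0;0.354 0 -0.354 0 0 0;0.354 0 -0.354 0 0 0;0.1 0 -0.1 0 0 0;0 0 0 0 0 0;0 0 0 0 0 0",
)

```text
time_s: 16.15
eef_pos: [0.5467, -0.3929, 0.3778]
tool_rot: [0.861, -0.336, 0.355, 0.139]
wrist_force: [1.0, -0.1, -1.1]
gripper_width: 0.246
gripper_force: 30.0
```

Run:
```python
from h import *
from scipy.optimize import least_squares
p,R,s=pose(); q=s['qpos']; print(p,R.as_matrix()[:,2],q,s['gripper_width'])
D=[(.22,1.526,1.395,.2333,-.5792,.2434),(-.1117,1.8729,1.381,.4602,.1626,.2443),(-.3838,2.2417,.4993,.4831,-.335,.2604),(q[1],q[2],q[4],*p)]
D=np.array(D); rr=np.sqrt(D[:,3]**2+D[:,4]**2-.078**2)
def fk(v,a,b,c):
    x0,h,L1,L2,Lt,e=v; g=a+b; return x0+L1*np.sin(a)+L2*np.sin(g)+e*np.cos(g)+Lt*np.sin(g+c), h+L1*np.cos(a)+L2*np.cos(g)-e*np.sin(g)+Lt*np.cos(g+c)
def f(v):
    x,z=fk(v,*D[:,:3].T); return np.r_[x-rr,z-D[:,5],.01*(v-[0,.4,.4,.4,.2,0])]
o=least_squares(f,[0,.4,.4,.4,.2,0]); v=o.x; print(v,o.fun[:8])
for r,z,s in [(.482,.185,.75),(.482,.38,.75),(.63,.25,1.25),(.63,.25,1),(.6,.25,1.25)]:
    w=lambda u:np.array(fk(v,u[0],u[1],np.pi*s-u[0]-u[1]))-[r,z]
    k=least_squares(w,[-.2,2.]); print(r,z,s,k.x,np.pi*s-k.x.sum(),k.cost)
pic,X,d=cam_pts('side'); cv2.imwrite('pics/s4.png',pic[:,:,::-1])
```

```text
[ 0.5467 -0.3929  0.3778] [ 0.5188 -0.4778 -0.7089] [-0.738  -0.2386  1.9078 -0.0069  0.6897  1.5806] 0.2457021235443035
[0.0009 0.3123 0.4111 0.5465 0.3211 0.0534] [ 0.0001 -0.0004  0.0001  0.0001  0.0011 -0.0004 -0.0002 -0.0005]
0.482 0.185 0.75 [-0.6358  2.5434] 0.4485818634225738 3.863541332773634e-22
0.482 0.38 0.75 [-0.8004  2.2583] 0.8982434090338125 1.2709923167717708e-18
0.63 0.25 1.25 [0.8764 0.777 ] 2.273600727945452 4.927357813892828e-18
0.63 0.25 1 [0.2413 1.4906] 1.409690343620055 1.0599201728294414e-22
0.6 0.25 1.25 [0.7881 0.9152] 2.223697026953101 6.563724528564607e-21
```

View pics/s4.png

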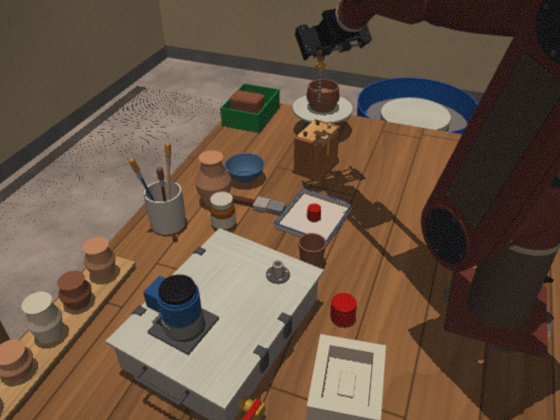

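The side view shows the gauge held upright above the rack at (321,75), the cap upright in the tray at (314,212), and the open tube at (277,268). I'll turn the tool to yaw 0 and carry the gauge to a point above the tube.

Emit:
play_rows(
  motion="0 0 0 0.134 0 -0.134;0 0 0 0.134 0 -0.134;0 0 0 0.134 0 -0.134;0 0 0 0.134 0 -0.134;0 0 0 0.134 0 -0.134;0 0 0 0 0 0;0 0 0 0 0 0",
)

```text
time_s: 17.08
eef_pos: [0.5463, -0.393, 0.3769]
tool_rot: [0.925, -0.025, 0.379, 0.008]
wrist_force: [0.2, 0.2, -0.8]
gripper_width: 0.241
gripper_force: 30.0
```

Emit:
play_rows(
  motion="-0.05 -0.4 -0.05 0 0 0;-0.09 -0.84 -0.09 0 0 0;-0.09 -0.84 -0.09 0 0 0;-0.09 -0.84 -0.09 0 0 0;-0.09 -0.84 -0.09 0 0 0;-0.09 -0.84 -0.09 0 0 0;-0.09 -0.84 -0.09 0 0 0;-0.09 -0.84 -0.09 0 0 0;-0.09 -0.84 -0.09 0 0 0;-0.09 -0.84 -0.09 0 0 0;-0.09 -0.84 -0.09 0 0 0;-0.09 -0.84 -0.09 0 0 0;-0.09 -0.84 -0.09 0 0 0;-0.09 -0.84 -0.09 0 0 0;0 0 0 0 0 0;0 0 0 0 0 0;0 0 0 0 0 0",
)

```text
time_s: 19.2
eef_pos: [0.4886, 0.1755, 0.3809]
tool_rot: [0.925, -0.025, 0.38, 0.008]
wrist_force: [-0.7, -0.4, -0.6]
gripper_width: 0.242
gripper_force: 30.0
```

```bash
cat >> h.py <<'E'
def rod(view=None,fn=None):
    """axis of the held rod from the top/side cameras' depth: points below collar"""
    p,R,s=pose(); print(p,R.as_matrix()[:,2],R.as_matrix()[:,1],s['qpos'],s['gripper_width'],s['wrist_force'])
    for c in ('top','side'):
        pic,X,d=cam_pts(c)
        if c==view: cv2.imwrite('pics/'+fn,pic[:,:,::-1])
        r=np.hypot(X[...,0]-p[0],X[...,1]-p[1]); z=X[...,2]
        K=optics.get_calibration(c); C=-np.array(K['R']).T@np.array(K['t'])
        for a,b in ((-.16,-.14),(-.14,-.11),(-.11,-.08),(-.08,-.056)):
            m=(r<.03)&(z>p[2]+a)&(z<p[2]+b)&(d>0); q=X[m]
            if m.sum()>2:
                h=q.mean(0); e=(h-C)[:2]; e/=np.linalg.norm(e); print(c,m.sum(),h,'axis~',h[:2]+.0035*e)
        print(c,'tip',[(round(r['confidence'],2),np.round(r['position'],4).tolist()) for r in pinpoint(c,'gauge_tip')][:2],[(round(r['confidence'],2),np.round(r['position'],4).tolist()) for r in pinpoint(c,'gauge')][:2])
E
python3 - <<'E'
from h import *
rod('side','s5.png')
E
```

```text
[0.4886 0.1755 0.3809] [ 0.7023 -0.0331 -0.7111] [-0.0516 -0.9987 -0.0046] [ 0.369  -0.6106  2.1577 -0.373   0.8942  2.122 ] 0.2417899416473035 [-0.7426 -0.4358 -0.5527]
top 9 [0.4917 0.1718 0.2905] axis~ [0.4932 0.175 ]
top tip [] [(0.85, [0.4894, 0.1752, 0.3324])]
side 23 [0.4895 0.1813 0.2341] axis~ [0.4909 0.1781]
side 52 [0.4895 0.1808 0.2573] axis~ [0.4909 0.1776]
side 57 [0.4896 0.1809 0.2861] axis~ [0.491  0.1777]
side 38 [0.49   0.1813 0.3122] axis~ [0.4914 0.1781]
side tip [(0.54, [0.4897, 0.1765, 0.2247])] []
```

Emit:
play_rows(
  motion="-0.237 0.052 0.075 0 0 0;-0.237 0.052 0.075 0 0 0;-0.237 0.052 0.075 0 0 0;-0.237 0.052 0.075 0 0 0;-0.237 0.052 0.075 0 0 0;0 0 0 0 0 0;0 0 0 0 0 0",
)

```text
time_s: 20.38
eef_pos: [0.4592, 0.1653, 0.3264]
tool_rot: [0.925, -0.024, 0.38, 0.007]
wrist_force: [0.7, 0.0, -0.8]
gripper_width: 0.247
gripper_force: 30.0
```

Run:
```python
from h import *
rod()
pic,X,d=cam_pts('side'); K=optics.get_calibration('side'); uv=K['mtx']@(np.array(K['R'])@[.461,.165,.155]+K['t']); u,v=(uv[:2]/uv[2]).astype(int); print(u,v)
cv2.imwrite('pics/s6.png',cv2.resize(pic[v-40:v+40,u-50:u+50,::-1],None,fx=6,fy=6,interpolation=cv2.INTER_CUBIC))
for l in ('dip_mouth',): print([(round(r['confidence'],2),np.round(r['position'],4).tolist()) for r in pinpoint('side',l)][:3])
p,R,s=pose(); print('world down 10cm in tool units',R.inv().apply([0,0,-.1])/.05, 'x+1cm',R.inv().apply([.01,0,0])/.05,'y+1cm',R.inv().apply([0,.01,0])/.05)
```

```text
[0.4592 0.1653 0.3264] [ 0.7027 -0.0318 -0.7108] [-0.0497 -0.9988 -0.0044] [ 0.3718 -0.6954  2.3035 -0.3935  0.8377  2.1531] 0.24650612795269083 [ 0.6585  0.0292 -0.7562]
top 8 [0.4598 0.1627 0.1817] axis~ [0.461 0.166]
top 18 [0.4605 0.1623 0.2035] axis~ [0.4617 0.1656]
top 19 [0.4602 0.1624 0.2307] axis~ [0.4614 0.1656]
top tip [(0.75, [0.4624, 0.1631, 0.1706])] [(0.51, [0.4624, 0.1628, 0.2726])]
side 18 [0.4596 0.1713 0.1788] axis~ [0.4609 0.1681]
side 51 [0.4602 0.1712 0.2019] axis~ [0.4614 0.1679]
side 57 [0.4605 0.1711 0.2323] axis~ [0.4617 0.1678]
side 36 [0.4602 0.1712 0.2568] axis~ [0.4614 0.1679]
side tip [(0.65, [0.46, 0.1634, 0.1704])] []
277 255
[(0.92, [0.461, 0.1638, 0.1357])]
world down 10cm in tool units [-1.4054  0.0082  1.4229] x+1cm [ 0.1421 -0.01    0.1404] y+1cm [-0.0077 -0.1997 -0.0064]
```

View pics/s6.png

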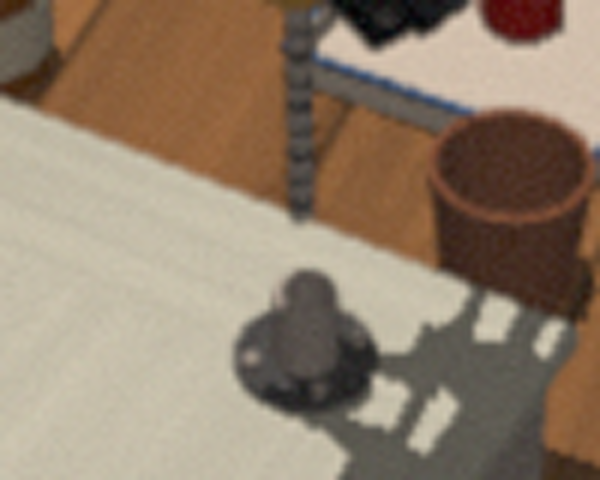

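The side crop shows the rod tip at (301,218) and the tube mouth at about (306,288), so the offset is about 1 mm. I'll correct by -1.3 mm in y and start the insertion.

Emit:
play_rows(
  motion="-0.14 0.027 0.142 0 0 0;-0.14 0.001 0.142 0 0 0;-0.14 0.001 0.142 0 0 0;-0.14 0.001 0.142 0 0 0;-0.14 0.001 0.142 0 0 0;-0.14 0.001 0.142 0 0 0;-0.14 0.001 0.142 0 0 0;0 0 0 0 0 0",
)

```text
time_s: 21.78
eef_pos: [0.4585, 0.1636, 0.2545]
tool_rot: [0.925, -0.024, 0.379, 0.008]
wrist_force: [0.5, 0.6, -0.7]
gripper_width: 0.243
gripper_force: 30.0
```

Emit:
play_rows(
  motion="-0.14 0.001 0.142 0 0 0;-0.14 0.001 0.142 0 0 0;-0.14 0.001 0.142 0 0 0;-0.14 0.001 0.142 0 0 0;-0.14 0.001 0.142 0 0 0;-0.14 0.001 0.142 0 0 0;0 0 0 0 0 0",
)

```text
time_s: 22.65
eef_pos: [0.4584, 0.1635, 0.1947]
tool_rot: [0.925, -0.024, 0.379, 0.008]
wrist_force: [0.3, 0.9, -0.7]
gripper_width: 0.244
gripper_force: 30.0
```

Emit:
play_rows(
  motion="-0.035 0 0.035 0 0 0;-0.035 0 0.035 0 0 0;0 0 0 0 0 0;0 0 0 0 0 0",
)

```text
time_s: 23.15
eef_pos: [0.459, 0.1638, 0.1914]
tool_rot: [0.925, -0.024, 0.38, 0.008]
wrist_force: [0.1, -0.8, -0.6]
gripper_width: 0.242
gripper_force: 30.0
```

Emit:
play_rows(
  motion="-0.03 0 0.03 0 0 0;0 0 0 0 0 0;0 0 0 0 0 0",
)

```text
time_s: 23.52
eef_pos: [0.4589, 0.1638, 0.1891]
tool_rot: [0.925, -0.024, 0.38, 0.008]
wrist_force: [0.2, -1.1, -1.7]
gripper_width: 0.244
gripper_force: 30.0
```

Run:
```python
from h import *
p,R,s=pose(); print(p,s['qpos'],s['wrist_force'],R.as_matrix())
for c in ('side','top'):
    pic,X,d=cam_pts(c)
    print(c,[(round(r['confidence'],2),np.round(r['position'],4).tolist()) for r in pinpoint(c,'gauge')][:2])
    K=optics.get_calibration(c); uv=K['mtx']@(np.array(K['R'])@[.461,.165,.145]+K['t']); u,v=(uv[:2]/uv[2]).astype(int)
    cv2.imwrite(f'pics/{c}7.png',cv2.resize(pic[v-40:v+40,u-50:u+50,::-1],None,fx=6,fy=6,interpolation=cv2.INTER_CUBIC))
```

```text
[0.4589 0.1638 0.1891] [ 0.3671 -0.5371  2.4791 -0.5807  0.5398  2.3914] [ 0.1631 -1.0637 -1.7114] [[ 0.7106 -0.0499  0.7019]
 [-0.0383 -0.9987 -0.0322]
 [ 0.7026 -0.004  -0.7116]]
side []
top [(0.47, [0.4603, 0.1625, 0.1392]), (0.46, [0.4804, -0.1555, 0.0031])]
```

View pics/side7.png

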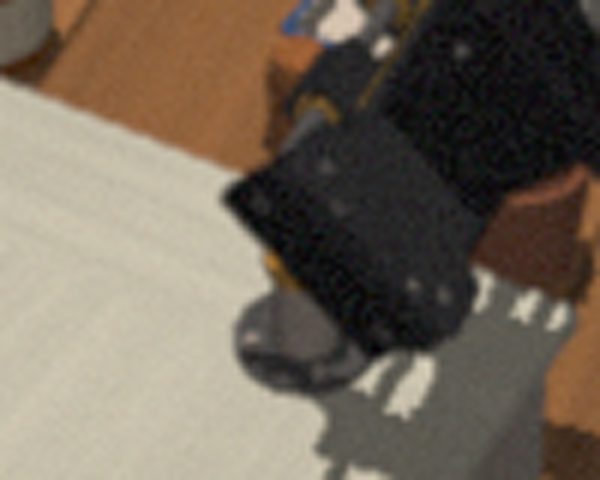

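The crop shows the collar, a gold edge at (280,272), just above the tube mouth. I'll continue in small steps until the force shows contact.

Emit:
play_rows(
  motion="-0.014 0 0.014 0 0 0;0 0 0 0 0 0;-0.014 0 0.014 0 0 0;0 0 0 0 0 0;0 0 0 0 0 0",
)

```text
time_s: 24.35
eef_pos: [0.4589, 0.1638, 0.1871]
tool_rot: [0.925, -0.024, 0.38, 0.008]
wrist_force: [0.8, 0.9, -1.1]
gripper_width: 0.244
gripper_force: 30.0
```

Emit:
play_rows(
  motion="-0.014 0 0.014 0 0 0;0 0 0 0 0 0;-0.014 0 0.014 0 0 0;0 0 0 0 0 0;0 0 0 0 0 0",
)

```text
time_s: 24.98
eef_pos: [0.4594, 0.1639, 0.186]
tool_rot: [0.924, -0.024, 0.38, 0.007]
wrist_force: [-3.2, -2.1, 5.3]
gripper_width: 0.242
gripper_force: 30.0
```

Emit:
play_rows(
  motion="-0.014 0 0.014 0 0 0;0 0 0 0 0 0;0 0 0 0 0 0",
)

```text
time_s: 25.35
eef_pos: [0.4599, 0.164, 0.186]
tool_rot: [0.924, -0.024, 0.381, 0.007]
wrist_force: [-5.0, -1.8, 9.0]
gripper_width: 0.241
gripper_force: 30.0
```

The gauge is seated: about 10 N upward and the TCP stopped at 0.186 m as predicted. Now I draw it out.

Emit:
play_rows(
  motion="0.05 0 -0.05 0 0 0;0.1 0 -0.1 0 0 0;0.19 -0.001 -0.192 0 0 0;0.19 -0.001 -0.192 0 0 0;0.19 -0.001 -0.192 0 0 0;0.19 -0.001 -0.192 0 0 0;0.19 -0.001 -0.192 0 0 0;0.19 -0.001 -0.192 0 0 0;0.19 -0.001 -0.192 0 0 0;0.19 -0.001 -0.192 0 0 0;0.19 -0.001 -0.192 0 0 0;0.19 -0.001 -0.192 0 0 0;0.19 -0.001 -0.192 0 0 0;0.19 -0.001 -0.192 0 0 0;0 0 0 0 0 0;0 0 0 0 0 0",
)

```text
time_s: 27.35
eef_pos: [0.459, 0.1637, 0.3562]
tool_rot: [0.925, -0.024, 0.379, 0.008]
wrist_force: [-0.4, 0.6, -0.2]
gripper_width: 0.243
gripper_force: 30.0
```

Run:
```python
from h import *
rod()
p,R,s=pose()
print(R.inv().apply([.1,0,0])/.05,R.inv().apply([0,.1,0])/.05,R.inv().apply([0,0,.1])/.05)
```

```text
[0.459  0.1637 0.3562] [ 0.7013 -0.0324 -0.7122] [-0.05   -0.9987 -0.0038] [ 0.3665 -0.7087  2.255  -0.3692  0.8951  2.116 ] 0.2432310901880125 [-0.356   0.5726 -0.1856]
top 7 [0.461  0.16   0.2122] axis~ [0.4622 0.1632]
top 20 [0.4597 0.1606 0.2333] axis~ [0.4609 0.1639]
top 22 [0.4602 0.1605 0.261 ] axis~ [0.4614 0.1638]
top tip [(0.82, [0.4607, 0.1618, 0.1982])] [(0.87, [0.461, 0.1593, 0.3032])]
side 28 [0.4594 0.1688 0.2085] axis~ [0.4607 0.1655]
side 55 [0.4592 0.169  0.2311] axis~ [0.4604 0.1657]
side 52 [0.4594 0.1695 0.261 ] axis~ [0.4607 0.1662]
side 29 [0.4594 0.1696 0.2862] axis~ [0.4607 0.1664]
side tip [(0.51, [0.4617, 0.1641, 0.1971])] [(0.78, [0.4598, 0.1632, 0.3033]), (0.59, [0.5403, 0.2776, -0.0012])]
[ 1.422  -0.0998  1.4028] [-0.0763 -1.9975 -0.0648] [ 1.4043 -0.0075 -1.424 ]
```

Emit:
play_rows(
  motion="0.15 0.532 0.295 0 0 0;0.15 0.532 0.295 0 0 0;0.15 0.532 0.295 0 0 0;0.15 0.532 0.295 0 0 0;0.15 0.532 0.295 0 0 0;0.15 0.532 0.295 0 0 0;0.15 0.532 0.295 0 0 0;0.15 0.532 0.295 0 0 0;0.15 0.532 0.295 0 0 0;0.15 0.532 0.295 0 0 0;0.15 0.532 0.295 0 0 0;0.15 0.532 0.295 0 0 0;0 0 0 0 0 0;0 0 0 0 0 0",
)

```text
time_s: 29.4
eef_pos: [0.6311, -0.1639, 0.2922]
tool_rot: [0.925, -0.024, 0.379, 0.007]
wrist_force: [-0.8, 0.4, -1.0]
gripper_width: 0.243
gripper_force: 30.0
```

Emit:
play_rows(
  motion="0 0 0 0 -0.154 0;0 0 0 0 -0.154 0;0 0 0 0 -0.154 0;0 0 0 0 -0.154 0;0 0 0 0 -0.154 0;0 0 0 0 -0.154 0;0 0 0 0 -0.154 0;0 0 0 0 -0.154 0;0 0 0 0 -0.154 0;0 0 0 0 -0.154 0;0 0 0 0 -0.154 0;0 0 0 0 -0.154 0;0 0 0 0 -0.154 0;0 0 0 0 0 0;0 0 0 0 0 0;0 0 0 0 0 0",
)

```text
time_s: 31.4
eef_pos: [0.6315, -0.1642, 0.2957]
tool_rot: [0.923, -0.022, -0.384, -0.011]
wrist_force: [-0.0, 0.0, -0.0]
gripper_width: 0.241
gripper_force: 30.0
```

```bash
cat > lv.py <<'E'
from h import *
p,R,s=pose(); print(s['time_s'],p,R.as_matrix(),s['qpos'],s['gripper_width'])
for c in ('side','top'):
    pic,X,d=cam_pts(c); cv2.imwrite(f'pics/{c}8.png',pic[:,:,::-1])
    print(c,[[(round(r['confidence'],2),np.round(r['position'],4).tolist()) for r in pinpoint(c,l)][:2] for l in ('gauge','gauge_tip','cap','tray')])
    h=-R.as_matrix()[:,2]; h[2]=0; h/=np.linalg.norm(h)
    v=X-p; a=v@h; b=np.abs(v@[-h[1],h[0],0]); 
    m=(a<-.062)&(a>-.16)&(b<.02)&(np.abs(v[...,2])<.04)&(d>0); q=X[m]
    if m.sum()>10:
        k=np.polyfit(a[m],q[:,2],1); print(c,m.sum(),'slope deg',np.degrees(np.arctan(k[0])),'a range',a[m].min(),a[m].max(),'z',np.median(q[:,2]))
E
python3 lv.py
```

```text
31.4 [ 0.6315 -0.1642  0.2957] [[ 0.7046 -0.0498 -0.7078]
 [-0.0332 -0.9988  0.0372]
 [-0.7088 -0.0028 -0.7054]] [-0.2921  0.9073  0.6457 -0.2381  2.3475  1.2277] 0.24077630772554467
side [[(0.93, [0.5785, -0.1612, 0.2924]), (0.56, [0.4782, -0.156, 0.0008])], [], [(0.6, [0.6434, -0.1529, 0.0006]), (0.58, [0.3129, 0.1479, 0.0021])], [(0.86, [0.4779, -0.1574, -0.0016])]]
side 139 slope deg 0.13056217612958035 a range -0.15476174857237177 -0.06340221113790567 z 0.2924464112306487
top [[(0.48, [0.5824, -0.1633, 0.292])], [(0.59, [0.4764, -0.1591, 0.2913])], [(0.45, [0.4797, -0.1555, 0.0029])], [(0.57, [0.4808, -0.1566, 0.0023])]]
top 221 slope deg 0.683088847404059 a range -0.15580397350720268 -0.06646748468691954 z 0.29590194659992936
```

View pics/side8.png

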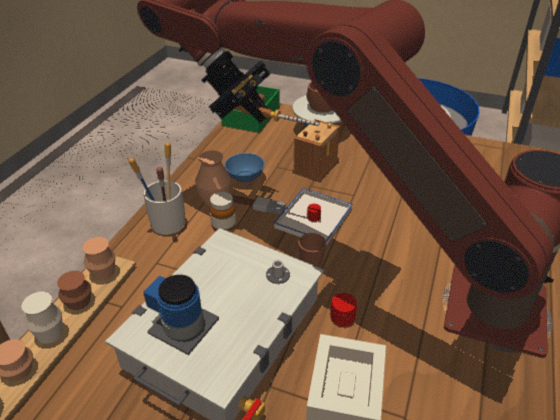

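Emit:
play_rows(
  motion="0 0 0 0 0 0;0 0 0 0 0 0;0 0 0 0 0 0;0 0 0 0 0 0",
)

```text
time_s: 32.4
eef_pos: [0.6314, -0.1642, 0.2928]
tool_rot: [0.922, -0.022, -0.386, -0.012]
wrist_force: [-0.8, -0.4, -1.0]
gripper_width: 0.241
gripper_force: 30.0
```

The picture shows the gauge held level at about (300,118), the cap upright in the tray at (314,212), and the bystanders where they were. Handing in.

```bash
python3 -c "
from h import *
print(ctrl.observe()['joint_velocities']); print(ctrl.close_job())"
```

```text
[-0.0002  0.0006  0.0016 -0.0004 -0.      0.0008]
the job is handed in; nothing more can be done
None
```

Job handed in after about 32 s of robot time: the cap stands in the drip tray, the gauge was lowered until its collar stopped on the tube's mouth (about 10 N), then drawn out. It is held still and level to within about 1°, with its tip over the tray roughly 29 cm above the bench.

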